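# Clamp the docking hub in its desk holder

### The job

Set the grey docking hub flat on the base plate of the aluminium desk holder, lengthways between its four corner posts, then turn the eccentric knob anticlockwise until its lobe presses the hub firmly against the spring-loaded stop: about 12 N once you have let go, which is half of the spring's travel. Set the hub down gently, do not wind the knob on until the stop bottoms out, let go of everything, and leave the other things on the desk alone.

Things in the scene. Friction and masses are not known exactly. Their poses are not given: they have to be found in the camera images.
- hub: Docking hub: plain grey metal box, 96 x 56 x 28 mm (its x, y, z), about 0.26 kg, black ports along both long sides, a small black button on top. Starts flat on the desk beside the holder. Origin at the centre of its underside, x along its length, z up. Either end may face the stop.
- holder: Aluminium holder fixed to the desk, origin at the centre of its underside, z up. Base plate 250 x 100 x 8 mm (x, y, z), top at z = 8. On it four corner posts (14 x 6 mm, 14 high) centred at x = -39 and 33, y = -33 and 33: a channel 60 wide for the hub, its length along x; 58 mm is open between the posts of a side for the fingers. Knob axis at x = -74, y = 0; stop at the +x end.
- seat (a point): Point on the base plate's top (8 mm above the desk), at x = -8, y = 0 of the holder: with the hub's origin here, its length along the holder's x, it clears the posts by 2 mm a side and the turned-away knob and the stop by 2 mm or more. The lobe then slides it up to the stop, which may move it up to 10 mm to +x.
- stop_zone (a point): Middle of where the stop's face can be (holder x = 45.5 mm). The stop is an aluminium block 32 mm high above the plate with a black rubber bumper (50 wide, 20 high) on a spring of 8 N/mm; it bottoms after 3 mm, at 24 N. The bumper's face looks to the holder's -x. The stop was set by hand: its face is really up to 3 mm to either side of this point along x, and is not measured.
- cam: Eccentric knob, turning about the vertical axis through its origin, which lies on the top of the base plate. Its +x points to the lobe: a steel disc of radius 26 mm, 2 to 22 mm above the origin, centred 11 mm off the axis towards +x. Starts with the lobe away from the hub, 0.1 to 0.4 rad anticlockwise (from above) past the holder's -x. Turns anticlockwise; end stop at 2.6 rad from the holder's -x.
- grip (a point): Centre of the knob's black bar grip, on the axis 64 mm above the desk. Bar 12 x 32 x 30 mm (x, y, z of cam; it stands square to the lobe), top 79 mm above the desk, on a thin stem. Hold it across its 12 mm. While turning, keep the fingertips above the hub's top (36 mm above the desk). It may be let go and gripped afresh: friction holds the knob where it is left, also under load.
- lobe (a point): Outermost point of the disc, 37 mm from the axis. The disc meets the hub with the knob about 1.0 to 1.7 rad from the holder's -x, as the stop is set; the wanted pressure comes 0.15 to 0.35 rad later. Friction takes 0.3 N m; each newton on the hub adds 0.03 N m. Letting go loses about a quarter of it: 16 N, felt as 0.5 N m above free turning, leaves 12 N.
- mouse: White computer mouse, 100 x 58 x 32 mm, loose on the desk; to be left alone. Origin at the centre of its underside.
- mug: White mug, 80 mm wide, 90 mm high, loose on the desk; to be left alone. Origin at the centre of its underside.
- powerbank: Flat black power bank, 130 x 66 x 16 mm, loose on the desk; to be left alone. Origin at the centre of its underside.
- stapler: Stapler, 130 x 34 x 52 mm, loose on the desk; to be left alone. Origin at the centre of its underside.
- driver: Screwdriver, 170 mm long, loose on the desk; to be left alone. Origin at the centre of its underside.
- webcam: Black web camera on a stand, 90 mm wide, 67 mm high, loose on the desk; to be left alone. Origin at the centre of its underside.
- notepad: Brown notepad, 150 x 105 x 14 mm, loose on the desk; to be left alone. Origin at the centre of its underside.
Mind the look-alikes: they are no part of the job. Leave any yellow look-alike of the hub alone.

How it is judged:
By the outcome, as a careful person would: the job done as asked, in the order asked, and still so for the second after the job is handed in, with the robot touching nothing.
It also fails if it takes over 61 s, if anything falls off the work surface, if the arm or the gripper's body presses on something with over 40 N, if the wrist force passes 120 N, or if a joint passes its speed limit or range.

### The arm

A 7-joint arm with a two-finger parallel gripper is mounted at the origin on the work surface. World frame = base frame: x ahead of the robot, y to its left, z up, the work surface at z = 0. Lengths are in m, angles in rad, forces in N, time in s.
With the tool pointing down it reaches from about 0.35 to 0.9 m from the base axis. Payload 8.1 kg.
Tool frame: the origin (TCP) lies at the very end of the fingers, on their centre line; the grasp point (between the pads) lies 19 mm behind it; z points along the fingers, y is the line along which they close (so a half turn about z gives the same grasp; the last joint's range is limited). The gripper opens to 92 mm and grips with 3 to 60 N. Pads are 19 mm wide; open, the fingers measure 130 mm over their backs; the gripper's body (75 mm by 190 mm) begins 47 mm behind the grasp point.
Start: joints at [-1.271, 0.434, 0.025, 1.573, -0.012, 1.134, -0.075], TCP at [0.245, 0.575, 0.205] pointing down, gripper open.
Joint ranges: [-2.62, 2.62], [-0.44, 2.09], [-1.27, 1.32], [0.08, 2.57], [-1.32, 4.46], [0.12, 2], [-2.74, 2.74]. Speed limits (rad/s): [2.22, 2.22, 3.01, 3.01, 3.14, 3.14, 3.14].

### API

Orientations are given as a rotation vector (axis times angle).
In Python, from cell import readout, cams, job gives the robot as it stands.
- The arm moves only by the tool drive_tool, never from a script. Its argument "commands" is a list of rows, each a list of 3 entries, a list of its own where there are three numbers: the turn, a rotation vector about the tool's x, y, z in rad, then the shift along the tool's x, y, z in cm, then the gripper's target within -1 to 1 (fully open at 1, half-way at 0, shut at -1). A call has 1 to 20 rows; each row is the pose to reach, as a shift and turn from the pose commanded when the call began, along the tool's axes at that moment; what a row does not reach only later rows make up. A row lasts 1/12 s, in which the tool goes at most 41.7 mm and 7.16 degrees, less where a joint would pass 70% of its speed; a pose out of reach is approached as far as the arm can. A call with a gripper value outside its range is refused whole. The fingers move at their own pace and stop on an object; "newtons" is the grip in N (left out, the last holds). Time passes only in rows, so rows that repeat a pose let the fingers close. It gives the time, the measured TCP pose, the force, the opening and the grip force at its end, in the units of the state.
- readout.observe(): the state, without advancing time (a new reading comes with each control period).
- cams.get_image(name): name is "scene" or "top" or "wrist"; returns the picture (400x640x3 uint8, blue, green, red); there is no depth.
- cams.camera_info(name): a dict with "camera_matrix" (3x3 intrinsics, pixels), "k1" (the pictures are not rectified: a ray, as slopes to the right and down, at radius r is drawn at 1 + k1 r^2 times it, then the intrinsics apply), "R" (3x3) and "t" (3): a world point X has camera coordinates R X + t. Camera axes: x right, y down, z forward; pixel columns grow to the right and rows downward; lengths in m; the calibration is good to about 2 mm. A picture is of the moment at which its call begins: read the wrist's pose just before it. camera_info takes no time and is no camera call; for the wrist camera it gives the pose at the moment of the call.
- job.sign_off(): hands the job in; it is judged then, once.
The state is a dict: "clock": time; "joints": joint angles; "dq": joint speeds; "joint_efforts": joint torques, N m; "position": TCP position; "ee_rot": TCP orientation; "force": force on the tool from outside, world axes, zero at the start; "ft_torque": the same for the moment, N m; "width": opening from 0.0 (shut) to 1.0 (fully open); "gripper_force": force on a finger pad.
Only numpy, scipy, OpenCV 4.12 (cv2) and the standard library are available. Lean on these libraries where they do the work, as an engineer would, in place of code of your own. Each camera call takes 0.05 s, during which the arm holds its last target. There are 200 camera calls.

## Working session

There is one attempt and no reset: what is moved stays moved. The work goes in short steps, Python scripts to look and compute and a tool call to move; the robot and the scene stay as the last step left them, time stands still between calls to the robot, and variables do not carry over. Pictures are saved under pics/ and viewed, at most 10 in all, crops included, and the job is handed in when it is done.

Besides the shell and the picture viewer there is one more tool, called after "Call:" as name([rows], argument=value, ...), one row to a line, values as JSON. drive_tool: Moves the arm, as the interface text tells. Its arguments: {"type":"object","properties":{"commands":{"type":"array"},"newtons":{"type":"number"}},"required":["commands"]}

```bash
mkdir -p pics; ls; cat > h.py <<'E'
import numpy as np, cv2
from cell import readout, cams, job
def ray(ci,u,v):
    K=np.array(ci["camera_matrix"]); R=np.array(ci["R"]); t=np.array(ci["t"])
    d=cv2.undistortPoints(np.array([[[u,v]]],float),K,np.array([ci["k1"],0,0,0],float))[0,0]
    return -R.T@t, R.T@np.array([d[0],d[1],1.])
def onz(ci,u,v,z):
    c,r=ray(ci,u,v); return c+r*(z-c[2])/r[2]
def proj(ci,X):
    K=np.array(ci["camera_matrix"]); R=np.array(ci["R"]); t=np.array(ci["t"],float)
    return cv2.projectPoints(np.array(X,float).reshape(-1,3),cv2.Rodrigues(R)[0],t,K,np.array([ci["k1"],0,0,0],float))[0][:,0]
E
python3 - <<'E'
from h import *
for n in ("top","scene"):
    cv2.imwrite(f"pics/{n}0.png",cams.get_image(n)); ci=cams.camera_info(n); print(n,ci["camera_matrix"],ci["k1"],-np.array(ci["R"]).T@np.array(ci["t"]),np.round(ci["R"],3).tolist())
s=readout.observe();print(s)
E
```

```text
pics
top [[474.55897999   0.         312.82999133]
 [  0.         474.55897999 188.92622001]
 [  0.           0.           1.        ]] -0.030143737342997374 [0.47855149 0.00970495 1.41001734] [[-0.021, -1.0, 0.017], [-0.998, 0.02, -0.058], [0.057, -0.018, -0.998]]
scene [[397.20837863   0.         321.50497787]
 [  0.         397.20837863 200.99749055]
 [  0.           0.           1.        ]] -0.06443033475690824 [1.33934857 0.25078749 0.95540315] [[-0.325, 0.945, 0.017], [0.696, 0.251, -0.672], [-0.64, -0.207, -0.74]]
{'clock': 0.1, 'joints': array([-1.27062129,  0.43513338,  0.02498463,  1.57396362, -0.01158362,
        1.13398687, -0.07512446]), 'dq': array([-1.65515060e-04, -1.65338513e-03, -1.77829896e-04, -2.92714987e-03,
        9.72009963e-04,  3.48604917e-04,  5.75367835e-05]), 'joint_efforts': array([ 3.74754236e-03, -6.69128251e+01,  9.88466106e-01, -3.15147471e+01,
       -6.04740623e-02,  3.74111824e-02,  7.33854722e-05]), 'position': array([0.2448632 , 0.57453651, 0.20395241]), 'ee_rot': array([-6.28532321e-01, -3.07794425e+00,  2.10546699e-03]), 'force': array([ 0.2080557 , -0.09707402,  0.54082603]), 'ft_torque': array([-0.03432591, -0.04147494, -0.00768496]), 'gripper_force': 0.0, 'width': 1.000819143343124}
```

View pics/top0.png

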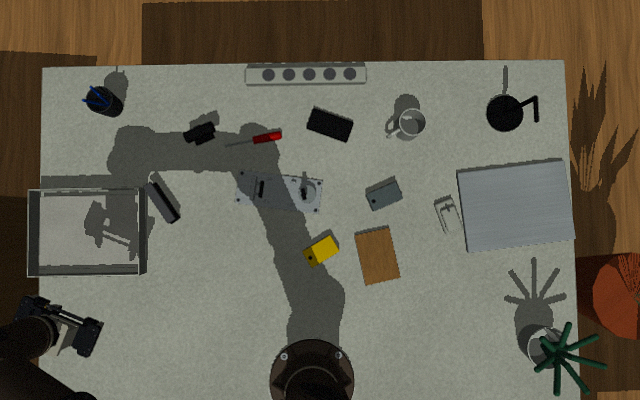

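View pics/scene0.png

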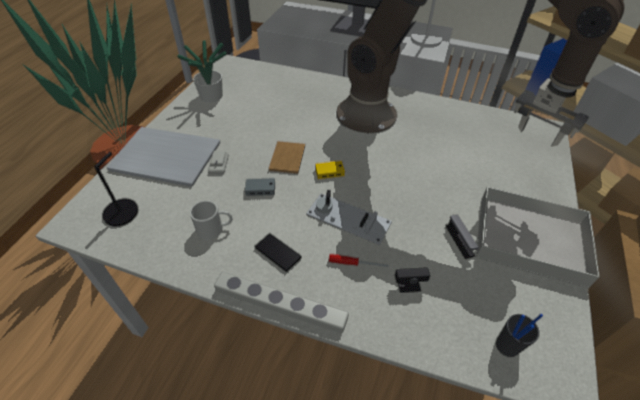

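The top view shows the grey hub at about (383,193) and the holder at (280,191), with the knob on the right at (304,187) and the stop on the left at (259,188). There are three hub candidates. The yellow box at (321,250) is the look-alike, the white mouse is at (448,215), and the grey box at (383,193) fits the description. I'll confirm that in an enlarged crop and measure it.

```bash
python3 - <<'E'
from h import *
im=cv2.imread("pics/top0.png"); ci=cams.camera_info("top")
c=im[160:225,225:415]; cv2.imwrite("pics/crop1.png",cv2.resize(c,None,fx=4.2,fy=4.2,interpolation=cv2.INTER_CUBIC))
print(im[193,375:392:4].tolist(), im[205,340:350:4].tolist(), im[205,275:285:4].tolist(), im[185,285].tolist())
sub=cv2.cvtColor(im,cv2.COLOR_BGR2GRAY)[172:216,355:412]
m=(sub<125).astype(np.uint8)
cs,_=cv2.findContours(m,0,2)
for k in cs:
    if cv2.contourArea(k)>100:
        r=cv2.minAreaRect(k); print(r, [np.round(onz(ci,*(p+[355,172]),.028)[:2],4).tolist() for p in cv2.boxPoints(r)])
for p in [(304,187),(259,188)]: print(onz(ci,*p,.05))
E
```

```text
[[68, 74, 61], [72, 72, 65], [73, 75, 64], [75, 75, 69], [73, 71, 62]] [[128, 140, 136], [128, 138, 138], [123, 137, 133]] [[68, 68, 65], [66, 66, 61], [66, 68, 61]] [63, 65, 61]
((28.01712417602539, 21.537670135498047), (26.152347564697266, 35.83533477783203), 65.55604553222656) [[0.5549, -0.1569], [0.5965, -0.254], [0.526, -0.2837], [0.4847, -0.1867]]
[0.56279294 0.01037651 0.05      ]
[0.56246025 0.13941028 0.05      ]
```

View pics/crop1.png

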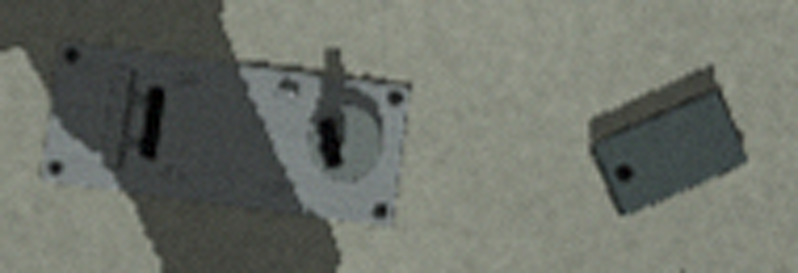

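The crop confirms a grey box with a black button. Its top corners are at crop pixels (596,148), (718,92), (746,158) and (622,213), with a shadow at the upper left. The holder screws are at (72,54), (396,97), (380,210) and (55,167). The lobe points right, away from the stop.

```bash
python3 - <<'E'
from h import *
from scipy.spatial.transform import Rotation as Ro
ci=cams.camera_info("top")
def P(pts,z): return np.array([onz(ci,225+(x+.5)/4.2-.5,160+(y+.5)/4.2-.5,z)[:2] for x,y in pts])
H=P([(596,148),(718,92),(746,158),(622,213)],.028)
print("hub",H.mean(0),[np.linalg.norm(H[i]-H[(i+1)%4]) for i in range(4)]); d=H[0]-H[1]+H[3]-H[2]; print("yaw",np.arctan2(d[1],d[0]))
S=P([(72,54),(396,97),(380,210),(55,167)],.008)
print("hold",S.mean(0),[np.linalg.norm(S[i]-S[(i+1)%4]) for i in range(4)]); d=S[0]-S[1]+S[3]-S[2]; print("yaw",np.arctan2(d[1],d[0]))
print("grip",P([(329,143)],.079),"disc",P([(347,140)],.03))
s=readout.observe(); print("toolR",Ro.from_rotvec(s["ee_rot"]).as_matrix().round(3).tolist())
w=cams.camera_info("wrist");R=np.array(w["R"]);T=Ro.from_rotvec(s["ee_rot"]).as_matrix()
print("cam in tool",T.T@(-R.T@w["t"]-s["position"]),(T.T@R.T).round(2).tolist(),w["camera_matrix"],w["k1"])
E
```

```text
hub [ 0.53326007 -0.22378546] [np.float64(0.0942027656463145), np.float64(0.04990595241123904), np.float64(0.0950374940731409), np.float64(0.048575760422520264)]
yaw 1.9717968725036263
hold [0.55495959 0.0863361 ] [np.float64(0.23038860549349455), np.float64(0.08044603296985584), np.float64(0.230311282164172), np.float64(0.0804741798000843)]
yaw 1.4190316693878435
grip [[0.54230729 0.01367041]] disc [[0.54648759 0.00130363]]
toolR [[-0.92, 0.392, -0.0], [0.392, 0.92, -0.001], [-0.0, -0.001, -1.0]]
cam in tool [ 6.67041332e-02 -9.26434382e-05 -1.79990560e-01] [[0.0, -0.97, -0.25], [1.0, 0.0, 0.0], [-0.0, -0.25, 0.97]] [[308.49241527   0.         315.44535419]
 [  0.         308.49241527 199.55985144]
 [  0.           0.           1.        ]] -0.05556055317474313
```

Call:
drive_tool([
  [[0,0,0],[-4,-4,0],1],
  [[0,0,0],[-7,-7,0],1],
  [[0,0,0],[-10,-10,0],1],
  [[0,0,0],[-13,-13,0],1],
  [[0,0,0],[-16,-16,0],1],
  [[0,0,0],[-19,-19,0],1],
  [[0,0,0],[-22,-22,0],1],
  [[0,0,0],[-25,-25,0],1],
  [[0,0,0],[-27.5,-28,0],1],
  [[0,0,0],[-29,-31,0],1],
  [[0,0,0],[-29,-31,0],1],
  [[0,0,0],[-29,-31,0],1],
])

```text
clock: 1.1
position: [0.3906, 0.1726, 0.2046]
ee_rot: [-0.638, -3.076, 0.001]
force: [-0.6, 1.0, 0.1]
width: 1.003
gripper_force: 0.0
```

Call:
drive_tool([
  [[0,0,0.1],[-3,-3,0],1],
  [[0,0,0.2],[-6,-6,0],1],
  [[0,0,0.3],[-9,-9,0],1],
  [[0,0,0.4],[-12,-12,1],1],
  [[0,0,0.5],[-15,-15,2],1],
  [[0,0,0.6],[-18,-18,3],1],
  [[0,0,0.7],[-21,-21,4],1],
  [[0,0,0.767],[-24,-24,4.4],1],
  [[0,0,0.767],[-27,-28,4.4],1],
  [[0,0,0.767],[-28.8,-31.2,4.4],1],
  [[0,0,0.767],[-28.8,-31.2,4.4],1],
  [[0,0,0.767],[-28.8,-31.2,4.4],1],
  [[0,0,0.767],[-28.8,-31.2,4.4],1],
])

```text
clock: 2.18
position: [0.5334, -0.2231, 0.1599]
ee_rot: [-1.735, -2.618, 0.0]
force: [-0.0, 0.8, 0.5]
width: 1.001
gripper_force: 0.0
```

```bash
python3 - <<'E'
from h import *
s=readout.observe(); ci=cams.camera_info("wrist"); im=cams.get_image("wrist"); cv2.imwrite("pics/w1.png",im)
print(s["clock"],s["position"],s["ee_rot"],s["joints"].round(2),s["force"])
np.savez("w1.npz",R=ci["R"],t=ci["t"])
E
```

```text
2.1833 [ 0.53335044 -0.2231033   0.15988684] [-1.73453982e+00 -2.61807159e+00  9.50757134e-06] [-0.08  0.43  0.54  1.78 -0.26  1.    0.96] [-0.01507446  0.76492206  0.51661083]
```

View pics/w1.png

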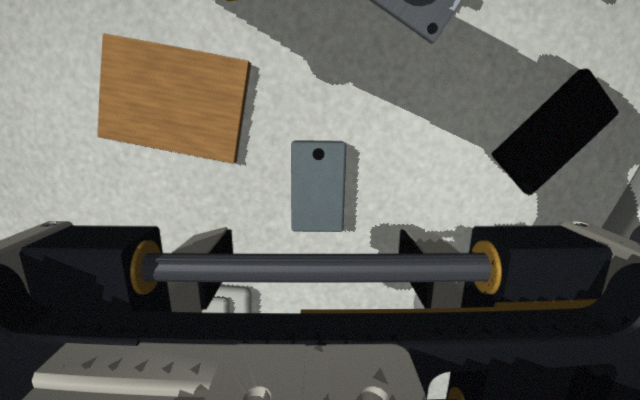

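The wrist view shows the grey hub at columns 291–346 and rows 141–231. The mouse is near the left finger at (230,300).

```bash
python3 - <<'E'
from h import *
from scipy.spatial.transform import Rotation as Ro
im=cv2.imread("pics/w1.png"); ci=cams.camera_info("wrist"); s=readout.observe()
print(np.abs(np.load("w1.npz")["t"]-ci["t"]).max())
b,g,r=[im[120:250,270:375,i].astype(int) for i in range(3)]
m=((b-r>12)&(g>60)).astype(np.uint8); m=cv2.morphologyEx(m,cv2.MORPH_CLOSE,np.ones((9,9)))
m=cv2.morphologyEx(m,cv2.MORPH_OPEN,np.ones((3,3)))
k=max(cv2.findContours(m,0,2)[0],key=cv2.contourArea); rc=cv2.minAreaRect(k); print(rc)
B=cv2.boxPoints(rc)+[270,120]
W=np.array([onz(ci,*p,.028)[:2] for p in B]); print(B.round(1).tolist(),W.round(4).tolist(),W.mean(0))
e=[W[(i+1)%4]-W[i] for i in range(4)]; print([np.linalg.norm(x).round(4) for x in e],[np.arctan2(x[1],x[0]).round(3) for x in e])
T=Ro.from_rotvec(s["ee_rot"]).as_matrix(); print("toolyaw y",np.arctan2(T[1,1],T[0,1]))
print("delta in tool",T.T@(np.r_[W.mean(0),.004]-s["position"]))
E
```

```text
0.00045782255738258115
((48.0, 66.0), (88.0, 52.0), 90.0)
[[292.0, 142.0], [344.0, 142.0], [344.0, 230.0], [292.0, 230.0]] [[0.4939, -0.1887], [0.5416, -0.1683], [0.5801, -0.253], [0.5288, -0.2749]] [ 0.53608699 -0.22122225]
[np.float64(0.0519), np.float64(0.0931), np.float64(0.0558), np.float64(0.093)] [np.float64(0.403), np.float64(-1.145), np.float64(-2.739), np.float64(1.955)]
toolyaw y 0.4025003673254106
delta in tool [-0.00077535  0.00278913  0.15594009]
```

Call:
drive_tool([
  [[0,0,0],[-0.1,0.3,3],1],
  [[0,0,0],[-0.1,0.3,6],1],
  [[0,0,0],[-0.1,0.3,9],1],
  [[0,0,0],[-0.1,0.3,12],1],
  [[0,0,0],[-0.1,0.3,14],1],
  [[0,0,0],[-0.1,0.3,15],1],
  [[0,0,0],[-0.1,0.3,15.4],1],
  [[0,0,0],[-0.1,0.3,15.4],1],
  [[0,0,0],[-0.1,0.3,15.4],-1],
  [[0,0,0],[-0.1,0.3,15.4],-1],
  [[0,0,0],[-0.1,0.3,15.4],-1],
  [[0,0,0],[-0.1,0.3,15.4],-1],
  [[0,0,0],[-0.1,0.3,15.4],-1],
  [[0,0,0],[-0.1,0.3,15.4],-1],
  [[0,0,0],[-0.1,0.3,15.4],-1],
  [[0,0,0],[-0.1,0.3,15.4],-1],
], newtons=30)

```text
clock: 3.57
position: [0.536, -0.2236, 0.0067]
ee_rot: [1.735, 2.619, 0.0]
force: [-0.1, -0.1, -0.0]
width: 0.47
gripper_force: 0.0
```

Call:
drive_tool([
  [[0,0,0],[0,0,0],-1],
  [[0,0,0],[0,0,0],-1],
  [[0,0,0],[0,0,0],-1],
  [[0,0,0],[0,0,0],-1],
])

```text
clock: 3.9
position: [0.536, -0.2236, 0.0066]
ee_rot: [-1.735, -2.619, 0.0]
force: [0.2, 0.3, 0.0]
width: 0.18
gripper_force: 0.0
```

```bash
python3 - <<'E'
from h import *
s=readout.observe(); print(s)
cv2.imwrite("pics/w2.png",cams.get_image("wrist"))
E
```

```text
{'clock': 3.9, 'joints': array([ 0.00652286,  0.62735345,  0.4294079 ,  1.90222505, -0.39152745,
        0.69500319,  1.06943724]), 'dq': array([ 0.00103469,  0.00017042,  0.00060475, -0.0006962 , -0.00107238,
       -0.00088895, -0.00078819]), 'joint_efforts': array([ 2.10364138e-03, -6.62194347e+01,  8.83096665e+00, -2.04913473e+01,
        6.90154251e-03,  9.22622136e-02, -2.50199128e-04]), 'position': array([ 0.53598508, -0.22363274,  0.00657239]), 'ee_rot': array([-1.73469580e+00, -2.61914860e+00,  5.55051371e-05]), 'force': array([0.16745412, 0.33561639, 0.0221357 ]), 'ft_torque': array([-0.05445886,  0.01974875, -0.00783133]), 'gripper_force': 0.0, 'width': 0.179597352218031}
```

View pics/w2.png

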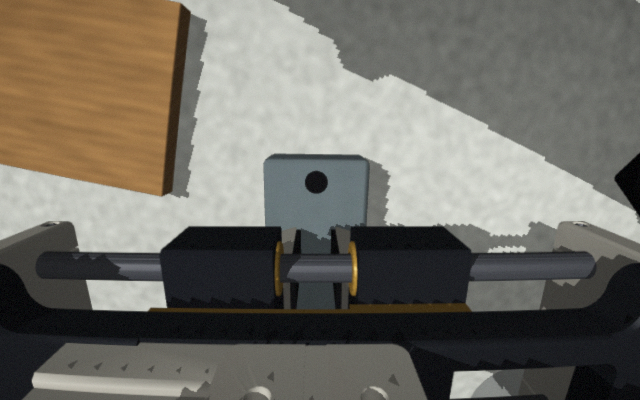

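The wrist view shows the hub top at columns 265–368, starting at row 155, with the fingers closed to 18%. They didn't stop on the hub, and there is no contact force. I need a closer look from outside.

```bash
python3 - <<'E'
from h import *
w=cv2.imread("pics/w2.png")[140:320,240:400]; s=cams.get_image("scene"); t=cams.get_image("top")
cv2.imwrite("pics/s2.png",s);cv2.imwrite("pics/t2.png",t)
ci=cams.camera_info("scene"); u,v=proj(ci,readout.observe()["position"])[0].astype(int); print(u,v)
a=cv2.resize(w,(480,540),interpolation=cv2.INTER_CUBIC)
b=cv2.resize(s[v-50:v+40,u-40:u+40],(320,360),interpolation=cv2.INTER_CUBIC)
b=np.vstack([b,np.zeros((180,320,3),np.uint8)])
cv2.imwrite("pics/c2.png",np.hstack([a,b]))
E
```

```text
260 188
```

View pics/c2.png

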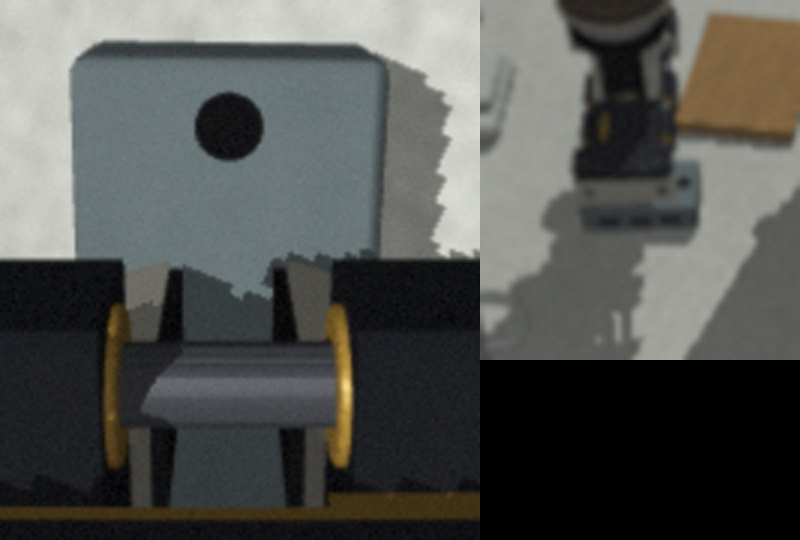

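The pictures explain it. In the first wrist view the open finger ends (row 230, gap 168 px) sit about 159 mm below the camera. That puts the real fingertips about 21 mm above the reported TCP, so they closed just over the hub's top. I'll open, then go lower in small steps while watching the force.

Call:
drive_tool([
  [[0,0,0],[0,0,-1],1],
  [[0,0,0],[0,0,-1],1],
  [[0,0,0],[0,0,-1],1],
  [[0,0,0],[0,0,-1],1],
  [[0,0,0],[0,0,-1],1],
  [[0,0,0],[0,0,-1],1],
  [[0,0,0],[0,0,-1],1],
  [[0,0,0],[0,0,-1],1],
  [[0,0,0],[0,0,-1],1],
  [[0,0,0],[0,0,-1],1],
  [[0,0,0],[0,0,-1],1],
  [[0,0,0],[0,0,-0.5],1],
  [[0,0,0],[0,0,0],1],
  [[0,0,0],[0,0,0.2],1],
  [[0,0,0],[0,0,0.3],1],
  [[0,0,0],[0,0,0.3],1],
])

```text
clock: 5.38
position: [0.5357, -0.2235, 0.0031]
ee_rot: [-1.734, -2.619, 0.0]
force: [0.2, 0.1, 0.4]
width: 1.0
gripper_force: 0.0
```

Call:
drive_tool([
  [[0,0,0],[0,0,0.2],1],
  [[0,0,0],[0,0,0.3],1],
  [[0,0,0],[0,0,0.4],1],
  [[0,0,0],[0,0,0.4],1],
])

```text
clock: 5.72
position: [0.536, -0.2235, -0.0005]
ee_rot: [-1.734, -2.619, 0.0]
force: [0.4, -0.2, 0.7]
width: 1.002
gripper_force: 0.0
```

Call:
drive_tool([
  [[0,0,0],[0,0,0.2],1],
  [[0,0,0],[0,0,0.4],1],
  [[0,0,0],[0,0,0.6],1],
  [[0,0,0],[0,0,0.8],1],
  [[0,0,0],[0,0,0.9],1],
  [[0,0,0],[0,0,0.9],1],
])

```text
clock: 6.22
position: [0.5358, -0.2235, -0.0097]
ee_rot: [-1.734, -2.619, 0.0]
force: [-0.9, -0.7, -0.2]
width: 0.997
gripper_force: 0.0
```

Call:
drive_tool([
  [[0,0,0],[0,0,0.2],1],
  [[0,0,0],[0,0,0.4],1],
  [[0,0,0],[0,0,0.5],1],
  [[0,0,0],[0,0,0.5],1],
])

```text
clock: 6.55
position: [0.5359, -0.2235, -0.0147]
ee_rot: [-1.734, -2.619, 0.0]
force: [-0.5, -0.3, -0.6]
width: 1.0
gripper_force: 0.0
```

Call:
drive_tool([
  [[0,0,0],[0,0,0],-1],
  [[0,0,0],[0,0,0],-1],
  [[0,0,0],[0,0,0],-1],
  [[0,0,0],[0,0,0],-1],
  [[0,0,0],[0,0,0],-1],
  [[0,0,0],[0,0,0],-1],
  [[0,0,0],[0,0,0],-1],
  [[0,0,0],[0,0,0],-1],
  [[0,0,0],[0,0,0],-1],
  [[0,0,0],[0,0,0],-1],
], newtons=30)

```text
clock: 7.38
position: [0.5361, -0.2236, -0.0143]
ee_rot: [1.735, 2.619, 0.0]
force: [0.1, 0.3, 2.1]
width: 0.606
gripper_force: 29.9
```

Call:
drive_tool([
  [[0,0,0],[0,0,-0.5],-1],
  [[0,0,0],[0,0,-2],-1],
  [[0,0,0],[0,0,-4.5],-1],
  [[0,0,0],[0,0,-7],-1],
  [[0,0,0],[0,0,-10],-1],
  [[0,0,0.1],[2,1,-13],-1],
  [[0,0,0.2],[4.5,2,-16],-1],
  [[0,0,0.3],[7,3,-19],-1],
  [[0,0,0.4],[10,4,-21.5],-1],
  [[0,0,0.5],[13,5.3,-21.5],-1],
  [[0,0,0.5545],[14.5,5.8,-21.5],-1],
  [[0,0,0.5545],[15,6,-21.5],-1],
  [[0,0,0.5545],[15,6,-21.5],-1],
  [[0,0,0.5545],[15,6,-21.5],-1],
])

```text
clock: 8.55
position: [0.5324, -0.0629, 0.2006]
ee_rot: [2.384, 2.046, -0.001]
force: [-0.6, -1.0, -2.2]
width: 0.609
gripper_force: 29.9
```

```bash
python3 - <<'E'
from h import *
s=readout.observe(); ci=cams.camera_info("wrist"); im=cams.get_image("wrist"); cv2.imwrite("pics/w3.png",im)
print(s["clock"],s["position"],s["ee_rot"],s["force"],s["width"],s["gripper_force"],s["joints"].round(2))
c=im[0:260,170:500]; cv2.imwrite("pics/w3c.png",cv2.resize(c,(759,598),interpolation=cv2.INTER_CUBIC))
E
```

```text
8.55 [ 0.53236445 -0.06285965  0.20055749] [ 2.38394020e+00  2.04586376e+00 -1.07329669e-03] [-0.62502822 -1.03570132 -2.23845522] 0.6094246330375659 29.945081770420074 [-0.52  0.34  0.71  1.84 -0.25  1.06  0.13]
```

View pics/w3c.png

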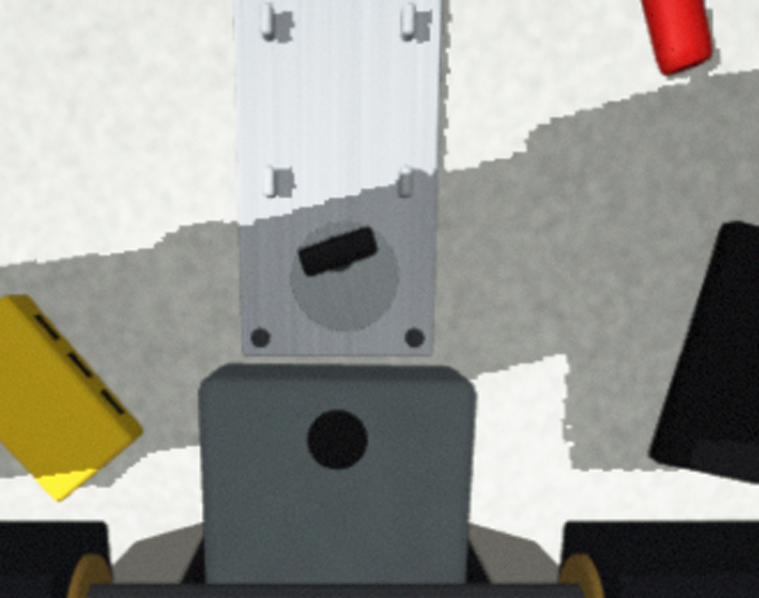

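The crop shows the holder upright. The post tops are near (269,182), (405,183), (267,21) and (408,21), the screws at (260,338) and (414,338), and the bar centre at (338,251), tilted. The disc centre is at (344,277). The held hub has its front corners at (201,385) and (475,385).

```bash
python3 - <<'E'
from h import *
from scipy.spatial.transform import Rotation as Ro
ci=cams.camera_info("wrist"); s=readout.observe(); T=Ro.from_rotvec(s["ee_rot"]).as_matrix(); p=s["position"]
def P(pts,z): return np.array([onz(ci,170+(x+.5)/2.3-.5,(y+.5)/2.3-.5,z)for x,y in pts])
def tool(W): return ((W-p)@T*1000).round(1)
po=P([(269,182),(405,183),(408,21),(267,21)],.022); sc=P([(260,338),(414,338)],.008)
print("posts",po.round(4).tolist(),"tool mm",tool(po).tolist(),[np.linalg.norm(po[i]-po[(i+1)%4]).round(4) for i in range(4)])
c=po.mean(0); d=po[3]-po[0]+po[2]-po[1]; yaw=np.arctan2(d[1],d[0]); ex=np.array([np.cos(yaw),np.sin(yaw)])
print("yaw",yaw,"seat",c[:2]-.005*ex,"axis",c[:2]-.071*ex)
print("screws",tool(sc).tolist(),"mid",sc.mean(0),"spacing",np.linalg.norm(sc[0]-sc[1]),"axis from screws",sc.mean(0)[:2]+(.115-.074)*ex)
h=P([(201,388),(475,388),(471,560),(205,560)],p[2]+.0145+.027); print("hub tool",tool(h).tolist())
b=P([(338,251),(305,262),(373,238)],.079); print("bar",b.round(4).tolist(),"bar yaw",np.arctan2(*(b[2]-b[1])[:2][::-1]))
print("disc",P([(344,277)],.030)); print("tool y yaw",np.arctan2(T[1,1],T[0,1]))
E
```

```text
posts [[0.5182, 0.0513, 0.022], [0.5824, 0.0409, 0.022], [0.5933, 0.1114, 0.022], [0.5294, 0.1213, 0.022]] tool mm [[111.5, -31.6, 178.5], [111.1, 33.4, 178.5], [182.5, 33.4, 178.4], [182.4, -31.3, 178.4]] [np.float64(0.065), np.float64(0.0714), np.float64(0.0647), np.float64(0.0709)]
yaw 1.4146525744904332 seat [0.55503842 0.07630258] axis [0.54477476 0.01110552]
screws [[36.2, -39.1, 192.5], [36.3, 41.1, 192.5]] mid [ 0.538873   -0.02808888  0.008     ] spacing 0.08014432446121755 axis from screws [0.54524891 0.01241233]
hub tool [[45.7, -26.3, -41.5], [45.7, 27.7, -41.5], [9.4, 28.7, -41.5], [9.4, -27.2, -41.5]]
bar [[0.5454, 0.0126, 0.079], [0.5314, 0.0104, 0.079], [0.5603, 0.0156, 0.079]] bar yaw 0.17625915042546958
disc [[0.54685418 0.00190866 0.03      ]]
tool y yaw -0.15398146771521626
```

Call:
drive_tool([
  [[0,0,0],[1.5,0.05,0],-1],
  [[0,0,0],[4,0.05,0],-1],
  [[0,0,0],[7,0.05,0],-1],
  [[0,0,0],[10,0.05,0],-1],
  [[0,0,0],[12.5,0.05,0],-1],
  [[0,0,0],[14,0.05,0],-1],
  [[0,0,0],[14.25,0.05,1],-1],
  [[0,0,0],[14.25,0.05,3.5],-1],
  [[0,0,0],[14.25,0.05,6],-1],
  [[0,0,0],[14.25,0.05,9],-1],
  [[0,0,0],[14.25,0.05,12],-1],
  [[0,0,0],[14.25,0.05,15],-1],
  [[0,0,0],[14.25,0.05,17],-1],
  [[0,0,0],[14.25,0.05,18],-1],
  [[0,0,0],[14.25,0.05,18],-1],
  [[0,0,0],[14.25,0.05,18],-1],
])

```text
clock: 9.93
position: [0.5553, 0.077, 0.0209]
ee_rot: [2.387, 2.042, -0.001]
force: [0.5, -0.8, -2.2]
width: 0.611
gripper_force: 29.9
```

```bash
python3 - <<'E'
from h import *
s=readout.observe(); ci=cams.camera_info("wrist"); im=cams.get_image("wrist"); cv2.imwrite("pics/w4.png",im)
print(s["clock"],s["position"],s["ee_rot"],s["force"],s["width"])
c=im[60:250,190:440]; cv2.imwrite("pics/w4c.png",cv2.resize(c,(750,570),interpolation=cv2.INTER_CUBIC))
E
```

```text
9.9333 [0.55529005 0.07702582 0.0208822 ] [ 2.38667339e+00  2.04199609e+00 -1.01220225e-03] [ 0.51718378 -0.80061464 -2.21444939] 0.610596954620632
```

View pics/w4c.png

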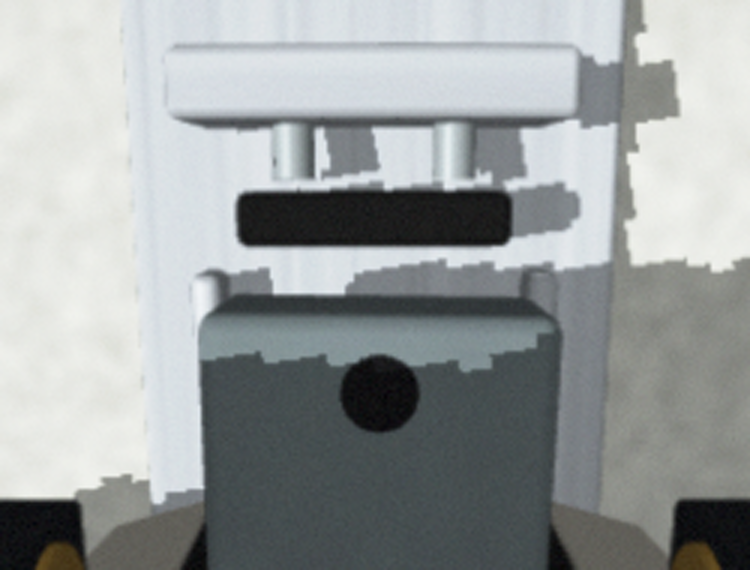

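The crop shows the hub centred at column 380. The posts are centred at 375, the bumper at 374 and the face gap is clear. The hub is therefore about 0.7 mm too far towards +y, so I'll correct that and lower it slowly.

Call:
drive_tool([
  [[0,0,0],[0,-0.07,0],-1],
  [[0,0,0],[0,-0.07,0.4],-1],
  [[0,0,0],[0,-0.07,0.8],-1],
  [[0,0,0],[0,-0.07,1.2],-1],
  [[0,0,0],[0,-0.07,1.6],-1],
  [[0,0,0],[0,-0.07,2],-1],
  [[0,0,0],[0,-0.07,2.2],-1],
  [[0,0,0],[0,-0.07,2.4],-1],
  [[0,0,0],[0,-0.07,2.5],-1],
  [[0,0,0],[0,-0.07,2.6],-1],
  [[0,0,0],[0,-0.07,2.6],-1],
])

```text
clock: 10.9
position: [0.5543, 0.0788, -0.0055]
ee_rot: [-2.385, -2.044, 0.0]
force: [-0.1, 0.2, -3.2]
width: 0.608
gripper_force: 29.9
```

Call:
drive_tool([
  [[0,0,0],[0,0,0.03],-1],
  [[0,0,0],[0,0,0.06],-1],
  [[0,0,0],[0,0,0.09],-1],
  [[0,0,0],[0,0,0.12],-1],
  [[0,0,0],[0,0,0.12],-1],
])

```text
clock: 11.32
position: [0.5544, 0.0789, -0.0063]
ee_rot: [-2.385, -2.044, -0.001]
force: [-1.6, -1.0, 0.6]
width: 0.608
gripper_force: 29.9
```

Contact: the wrist no longer carries the weight. Now I'll release and rise.

Call:
drive_tool([
  [[0,0,0],[0,0,0],1],
  [[0,0,0],[0,0,0],1],
  [[0,0,0],[0,0,0],1],
  [[0,0,0],[0,0,0],1],
  [[0,0,0],[0,0,0],1],
  [[0,0,0],[0,0,0],1],
  [[0,0,0],[0,0,-1],1],
  [[0,0,0],[0,0,-3],1],
  [[0,0,0],[0,0,-6],1],
  [[0,0,0],[0,0,-9],1],
  [[0,0,0],[0,0,-12],1],
  [[0,0,0],[0,0,-15],1],
  [[0,0,0],[-2,0,-18],1],
  [[0,0,0],[-5,0,-20],1],
  [[0,0,0],[-8,0,-20],1],
  [[0,0,0],[-8,0,-20],1],
  [[0,0,0],[-8,0,-20],1],
  [[0,0,0],[-8,0,-20],1],
])

```text
clock: 12.82
position: [0.5419, 0.0001, 0.1937]
ee_rot: [-2.385, -2.044, -0.001]
force: [-0.2, 1.2, 0.0]
width: 1.001
gripper_force: 0.0
```

```bash
python3 - <<'E'
from h import *
s=readout.observe(); ci=cams.camera_info("wrist"); im=cams.get_image("wrist"); cv2.imwrite("pics/w5.png",im)
np.savez("w5.npz",**{k:ci[k] for k in("R","t","camera_matrix","k1")},ee=s["ee_rot"],p=s["position"])
print(s["clock"],s["position"],s["ee_rot"],s["force"],s["width"],s["joints"].round(2))
c=im[0:260,150:480]; cv2.imwrite("pics/w5c.png",cv2.resize(c,(759,598),interpolation=cv2.INTER_CUBIC))
E
```

```text
12.8167 [5.41914200e-01 9.07686139e-05 1.93747263e-01] [-2.38524246e+00 -2.04374598e+00 -8.53363237e-04] [-2.25227091e-01  1.24967184e+00  8.97272153e-04] 1.000917882131698 [-0.62  0.35  0.69  1.83 -0.26  1.05  0.02]
```

View pics/w5c.png

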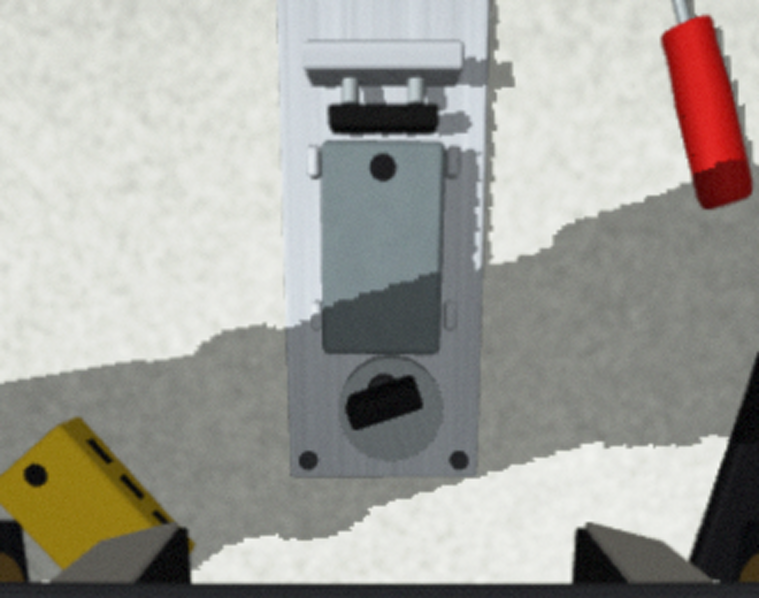

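The hub sits flat and straight between the four posts, with clear gaps to the bumper (row 133 against 142) and to the disc. The knob bar is centred at crop (384,402).

```bash
python3 - <<'E'
from h import *
from scipy.spatial.transform import Rotation as Ro
ci=dict(np.load("w5.npz")); ci["k1"]=float(ci["k1"]); T=Ro.from_rotvec(ci["ee"]).as_matrix(); p=ci["p"]
im=cv2.imread("pics/w5.png"); m=(im[155:195,285:350].max(2)<38).astype(np.uint8); n,l,st,c=cv2.connectedComponentsWithStats(m)
i=1+st[1:,4].argmax(); r=cv2.minAreaRect(np.argwhere(l==i)[:,::-1].astype(np.float32)); print(r,st[i])
B=cv2.boxPoints(r)+[285,155]; W=np.array([onz(ci,*q,.079) for q in B]); e=W[1]-W[0]; f=W[2]-W[1]
print("c",W.mean(0),[ (np.linalg.norm(x).round(4),np.arctan2(x[1],x[0]).round(3)) for x in(e,f)])
print("delta tool",T.T@(np.r_[W.mean(0)[:2],.029]-p),"tool y yaw",np.arctan2(T[1,1],T[0,1]))
sc=np.array([onz(ci,150+x/2.3,y/2.3,.008) for x,y in[(308,460),(459,460)]]); print("axis(screws)",sc.mean(0)[:2]+.041*T[:2,0])
po=np.array([onz(ci,150+x/2.3,y/2.3,.022) for x,y in[(314,162),(454,162),(451,315),(317,315)]]); print("axis(posts)",po.mean(0)[:2]-.071*T[:2,0])
hb=np.array([onz(ci,150+x/2.3,y/2.3,.036) for x,y in[(321,142),(444,142),(440,352),(323,352)]]); print("hub in holder x",(hb.mean(0)[:2]-po.mean(0)[:2])@T[:2,0]-.003)
E
```

```text
((30.25, 17.749998092651367), (18.65743637084961, 31.622774124145508), 71.56504821777344) [ 16   8  32  24 497]
c [0.54446936 0.0175422  0.079     ] [(np.float64(0.0304), np.float64(0.169)), (np.float64(0.0181), np.float64(-1.394))]
delta tool [ 1.75121498e-02 -1.42357041e-04  1.64760572e-01] tool y yaw -0.15390516069825294
axis(screws) [0.54556662 0.01289529]
axis(posts) [0.54558878 0.01283501]
hub in holder x -0.008108160220366385
```

Call:
drive_tool([
  [[0,0,0.12],[0.5,0.1,0],1],
  [[0,0,0.24],[1,0.15,0],1],
  [[0,0,0.36],[1.3,0.15,0],1],
  [[0,0,0.48],[1.3,0.15,0],1],
  [[0,0,0.6],[1.3,0.15,1],1],
  [[0,0,0.72],[1.3,0.15,2],1],
  [[0,0,0.84],[1.3,0.15,3],1],
  [[0,0,0.96],[1.3,0.15,4],1],
  [[0,0,1.08],[1.3,0.15,5],1],
  [[0,0,1.18],[1.3,0.15,6],1],
  [[0,0,1.243],[1.3,0.15,7],1],
  [[0,0,1.243],[1.3,0.15,9],1],
  [[0,0,1.243],[1.3,0.15,9],1],
  [[0,0,1.243],[1.3,0.15,9],1],
])

```text
clock: 14.03
position: [0.5447, 0.0133, 0.1026]
ee_rot: [3.129, 0.276, -0.004]
force: [0.7, 0.5, 0.5]
width: 1.002
gripper_force: 0.0
```

Call:
drive_tool([
  [[0,0,0],[0.07,0.06,2],1],
  [[0,0,0],[0.07,0.06,4],1],
  [[0,0,0],[0.07,0.06,5.5],1],
  [[0,0,0],[0.07,0.06,6.5],1],
  [[0,0,0],[0.07,0.06,7.1],1],
  [[0,0,0],[0.07,0.06,7.3],1],
  [[0,0,0],[0.07,0.06,7.3],1],
])

```text
clock: 14.62
position: [0.5467, 0.0119, 0.0308]
ee_rot: [-3.13, -0.274, -0.001]
force: [-1.2, 0.2, 0.3]
width: 1.001
gripper_force: 0.0
```

Call:
drive_tool([
  [[0,0,0],[0,0,0],-1],
  [[0,0,0],[0,0,0],-1],
  [[0,0,0],[0,0,0],-1],
  [[0,0,0],[0,0,0],-1],
  [[0,0,0],[0,0,0],-1],
  [[0,0,0],[0,0,0],-1],
  [[0,0,0],[0,0,0],-1],
  [[0,0,0],[0,0,0],-1],
  [[0,0,0],[0,0,0],-1],
  [[0,0,0],[0,0,0],-1],
  [[0,0,0],[0,0,0],-1],
  [[0,0,0],[0,0,0],-1],
  [[0,0,0],[0,0,0],-1],
  [[0,0,0],[0,0,0],-1],
  [[0,0,0],[0,0,0],-1],
], newtons=60)

```text
clock: 15.87
position: [0.5461, 0.0134, 0.0304]
ee_rot: [-3.127, -0.275, 0.001]
force: [-1.2, 5.0, 2.2]
width: 0.128
gripper_force: 60.0
```

```bash
cat > st.py <<'E'
from h import *
from scipy.spatial.transform import Rotation as Ro
s=readout.observe(); T=Ro.from_rotvec(s["ee_rot"]).as_matrix()
print("t",s["clock"],"p",s["position"].round(4),"yaw",np.arctan2(T[1,1],T[0,1]).round(3),"F",s["force"].round(2),"M",s["ft_torque"].round(3),"w",round(s["width"],3),s["gripper_force"].round(1),"j",s["joints"].round(2),"eff",s["joint_efforts"].round(2)[[4,6]])
E
python3 st.py
```

```text
Traceback (most recent call last):
  File "st.py", line 4, in <module>
    print("t",s["clock"],"p",s["position"].round(4),"yaw",np.arctan2(T[1,1],T[0,1]).round(3),"F",s["force"].round(2),"M",s["ft_torque"].round(3),"w",round(s["width"],3),s["gripper_force"].round(1),"j",s["joints"].round(2),"eff",s["joint_efforts"].round(2)[[4,6]])
                                                                                                                                                                         ^^^^^^^^^^^^^^^^^^^^^^^^
AttributeError: 'float' object has no attribute 'round'
```

```bash
sed -i 's/s\["gripper_force"\].round(1)/s["gripper_force"]/' st.py; python3 st.py
```

```text
t 15.8667 p [0.5461 0.0134 0.0304] yaw -1.396 F [-1.17  4.99  2.19] M [ 0.966  0.397 -0.174] w 0.128 60.00205457210541 j [-0.68  0.65  0.82  1.99 -0.68  0.79 -0.86] eff [0.96 0.16]
```

Call:
drive_tool([
  [[0,0,0],[0,-0.1,0],-1],
  [[0,0,-0.06],[0,-0.1,0],-1],
  [[0,0,-0.12],[0,-0.1,0],-1],
  [[0,0,-0.18],[0,-0.1,0],-1],
  [[0,0,-0.24],[0,-0.1,0],-1],
  [[0,0,-0.3],[0,-0.1,0],-1],
  [[0,0,-0.35],[0,-0.1,0],-1],
  [[0,0,-0.4],[0,-0.1,0],-1],
])

```text
clock: 16.53
position: [0.5459, 0.0138, 0.0304]
ee_rot: [-3.011, -0.893, 0.0]
force: [-1.0, 5.3, 1.3]
width: 0.127
gripper_force: 60.0
```

```bash
python3 st.py
```

```text
t 16.5333 p [0.5459 0.0138 0.0304] yaw -0.994 F [-1.    5.26  1.26] M [ 0.85   0.398 -0.289] w 0.127 60.036399364471436 j [-0.62  0.61  0.71  1.99 -0.58  0.75 -0.55] eff [ 0.71 -0.58]
```

Call:
drive_tool([
  [[0,0,-0.05],[0.05,-0.08,0],-1],
  [[0,0,-0.1],[0.05,-0.08,0],-1],
  [[0,0,-0.15],[0.05,-0.08,0],-1],
  [[0,0,-0.2],[0.05,-0.08,0],-1],
  [[0,0,-0.24],[0.05,-0.08,0],-1],
  [[0,0,-0.28],[0.05,-0.08,0],-1],
])

```text
clock: 17.03
position: [0.5458, 0.014, 0.0304]
ee_rot: [-2.858, -1.303, 0.0]
force: [-1.7, 2.7, 1.4]
width: 0.125
gripper_force: 60.0
```

```bash
python3 st.py
```

```text
t 17.0333 p [0.5458 0.014  0.0304] yaw -0.715 F [-1.73  2.67  1.39] M [ 0.367  0.472 -0.36 ] w 0.125 60.04241645336151 j [-0.57  0.59  0.63  1.99 -0.52  0.73 -0.33] eff [ 0.35 -0.37]
```

Call:
drive_tool([
  [[0,0,-0.04],[0,0,0],-1],
  [[0,0,-0.08],[0,0,0],-1],
  [[0,0,-0.12],[0,0,0],-1],
  [[0,0,-0.16],[0,0,0],-1],
])

```text
clock: 17.37
position: [0.5457, 0.0141, 0.0304]
ee_rot: [-2.744, -1.527, 0.001]
force: [-2.1, 2.5, 3.2]
width: 0.127
gripper_force: 60.0
```

```bash
python3 st.py
```

```text
t 17.3667 p [0.5457 0.0141 0.0304] yaw -0.555 F [-2.15  2.46  3.18] M [ 0.424  0.49  -0.449] w 0.127 60.04885196685791 j [-0.54  0.58  0.59  1.98 -0.48  0.72 -0.21] eff [ 0.4  -0.39]
```

Call:
drive_tool([
  [[0,0,-0.03],[0,0,0],-1],
  [[0,0,-0.06],[0,0,0],-1],
])

```text
clock: 17.53
position: [0.5457, 0.0141, 0.0304]
ee_rot: [-2.697, -1.609, 0.001]
force: [-2.8, 3.0, 2.9]
width: 0.124
gripper_force: 60.0
```

```bash
python3 st.py
```

```text
t 17.5333 p [0.5457 0.0141 0.0304] yaw -0.495 F [-2.83  3.01  2.93] M [ 0.556  0.776 -0.353] w 0.124 60.04943490028381 j [-0.53  0.57  0.57  1.98 -0.46  0.72 -0.17] eff [ 0.54 -0.16]
```

```bash
cat >> st.py <<'E'
a=[]
for i in range(5): a.append(np.r_[s["force"],s["ft_torque"]]); cams.get_image("top"); s=readout.observe()
print("avg",np.mean(a,0).round(3),"Mz",[x[5].round(3) for x in a])
E
python3 st.py
```

```text
t 17.5333 p [0.5457 0.0141 0.0304] yaw -0.495 F [-2.83  3.01  2.93] M [ 0.556  0.776 -0.353] w 0.124 60.04943490028381 j [-0.53  0.57  0.57  1.98 -0.46  0.72 -0.17] eff [ 0.54 -0.16]
avg [-3.473  3.568  3.746  0.636  0.886 -0.226] Mz [np.float64(-0.353), np.float64(-0.315), np.float64(-0.2), np.float64(-0.137), np.float64(-0.123)]
```

Call:
drive_tool([
  [[0,0,-0.03],[0,0,0],-1],
  [[0,0,-0.06],[0,0,0],-1],
])

```text
clock: 17.95
position: [0.5456, 0.0142, 0.0304]
ee_rot: [-2.649, -1.688, 0.001]
force: [-4.7, 4.0, 4.7]
width: 0.129
gripper_force: 60.1
```

```bash
python3 st.py
```

```text
t 17.95 p [0.5456 0.0142 0.0304] yaw -0.436 F [-4.71  3.98  4.72] M [ 0.711  1.067 -0.378] w 0.129 60.05070447921753 j [-0.52  0.57  0.56  1.98 -0.45  0.71 -0.12] eff [ 0.56 -0.3 ]
avg [-4.105  3.71   4.595  0.655  1.017 -0.265] Mz [np.float64(-0.378), np.float64(-0.29), np.float64(-0.286), np.float64(-0.188), np.float64(-0.186)]
```

Call:
drive_tool([
  [[0,0,-0.03],[0,0,0],-1],
  [[0,0,-0.06],[0,0,0],-1],
])

```text
clock: 18.37
position: [0.5456, 0.0142, 0.0304]
ee_rot: [-2.597, -1.766, 0.001]
force: [-5.1, 3.7, 5.2]
width: 0.128
gripper_force: 60.1
```

```bash
python3 st.py
```

```text
t 18.3667 p [0.5456 0.0142 0.0304] yaw -0.376 F [-5.14  3.75  5.16] M [ 0.759  1.102 -0.382] w 0.128 60.05142688751221 j [-0.51  0.57  0.54  1.98 -0.44  0.71 -0.08] eff [ 0.58 -0.3 ]
avg [-4.371  3.701  4.644  0.702  1.03  -0.263] Mz [np.float64(-0.382), np.float64(-0.313), np.float64(-0.243), np.float64(-0.154), np.float64(-0.221)]
```

Call:
drive_tool([
  [[0,0,-0.03],[0.03,-0.06,-0.03],-1],
  [[0,0,-0.06],[0.03,-0.06,-0.03],-1],
])

```text
clock: 18.78
position: [0.5455, 0.0142, 0.0304]
ee_rot: [2.542, 1.846, -0.001]
force: [-2.0, 2.3, -2.3]
width: 0.127
gripper_force: 60.1
```

```bash
sed -i '/^a=\[\]/,$d' st.py; python3 st.py
```

```text
t 18.7833 p [0.5455 0.0142 0.0304] yaw -0.315 F [-1.98  2.3  -2.28] M [ 0.364  0.523 -0.371] w 0.127 60.06775081157684 j [-0.5   0.56  0.52  1.98 -0.42  0.71 -0.03] eff [ 0.42 -0.35]
```

Call:
drive_tool([
  [[0,0,-0.03],[0,0,0],-1],
  [[0,0,-0.06],[0,0,0],-1],
])

```text
clock: 18.95
position: [0.5454, 0.0142, 0.0304]
ee_rot: [-2.485, -1.922, 0.001]
force: [-1.9, 1.9, -3.8]
width: 0.126
gripper_force: 60.2
```

```bash
python3 st.py
```

```text
t 18.95 p [0.5454 0.0142 0.0304] yaw -0.254 F [-1.87  1.93 -3.79] M [ 0.334  0.414 -0.633] w 0.126 60.15617787837982 j [-0.48  0.56  0.5   1.98 -0.41  0.7   0.02] eff [0.6  0.02]
```

Call:
drive_tool([
  [[0,0,-0.02],[0,0,0],-1],
  [[0,0,-0.04],[0,0,0],-1],
])

```text
clock: 19.12
position: [0.5454, 0.0141, 0.0304]
ee_rot: [-2.447, -1.97, 0.001]
force: [-1.7, 1.9, -5.6]
width: 0.128
gripper_force: 60.3
```

```bash
python3 st.py
```

```text
t 19.1167 p [0.5454 0.0141 0.0304] yaw -0.215 F [-1.67  1.92 -5.62] M [ 0.312  0.308 -0.732] w 0.128 60.266761779785156 j [-0.48  0.56  0.49  1.98 -0.4   0.7   0.05] eff [0.76 0.4 ]
```

Call:
drive_tool([
  [[0,0,-0.015],[0,0,0],-1],
  [[0,0,-0.03],[0,0,0],-1],
])

```text
clock: 19.28
position: [0.5454, 0.0142, 0.0305]
ee_rot: [-2.418, -2.006, 0.001]
force: [-1.2, 2.0, -6.7]
width: 0.128
gripper_force: 60.4
```

```bash
python3 st.py
```

```text
t 19.2833 p [0.5454 0.0142 0.0305] yaw -0.186 F [-1.2   1.96 -6.65] M [ 0.274  0.324 -0.787] w 0.128 60.39363920688629 j [-0.47  0.55  0.48  1.98 -0.39  0.7   0.07] eff [0.79 0.55]
```

Call:
drive_tool([
  [[0,0,-0.012],[0,0,0],-1],
  [[0,0,-0.024],[0,0,0],-1],
])

```text
clock: 19.45
position: [0.5454, 0.0141, 0.0305]
ee_rot: [-2.394, -2.034, 0.001]
force: [-1.3, 1.2, -9.4]
width: 0.125
gripper_force: 60.5
```

```bash
python3 st.py
```

```text
t 19.45 p [0.5454 0.0141 0.0305] yaw -0.162 F [-1.28  1.24 -9.45] M [ 0.183  0.348 -0.853] w 0.125 60.531402826309204 j [-0.47  0.55  0.48  1.98 -0.39  0.7   0.09] eff [0.79 0.66]
```

Call:
drive_tool([
  [[0,0,0],[0,0,0],1],
  [[0,0,0],[0,0,0],1],
  [[0,0,0],[0,0,0],1],
  [[0,0,0],[0,0,0],1],
  [[0,0,0],[0,0,0],1],
  [[0,0,0],[0,0,0],1],
  [[0,0,0],[0,0,0],1],
  [[0,0,0],[0,0,0],1],
  [[0,0,0],[0,0,-2],1],
  [[0,0,0],[0,0,-5],1],
  [[0,0,0],[0,0,-8],1],
  [[0,0,0],[0,0,-11],1],
  [[0,0,0],[-1,0,-14],1],
  [[0,0,0],[-3,0,-16],1],
  [[0,0,0],[-3,0,-16],1],
  [[0,0,0],[-3,0,-16],1],
  [[0,0,0],[-3,0,-16],1],
])

```text
clock: 20.87
position: [0.5405, -0.0147, 0.1901]
ee_rot: [-2.394, -2.033, 0.0]
force: [-0.5, 0.2, -0.7]
width: 0.998
gripper_force: 0.0
```

```bash
python3 - <<'E'
from h import *
s=readout.observe(); im=cams.get_image("wrist"); cv2.imwrite("pics/w6.png",im)
print(s["clock"],s["position"],s["ee_rot"],s["force"],s["width"])
c=im[0:200,230:400]; cv2.imwrite("pics/w6c.png",cv2.resize(c,(510,600),interpolation=cv2.INTER_CUBIC))
E
```

```text
20.8667 [ 0.54045449 -0.01471419  0.19010618] [-2.39363960e+00 -2.03327880e+00  2.94476485e-04] [-0.50112193  0.17120482 -0.69973408] 0.9975845787120432
```

View pics/w6c.png

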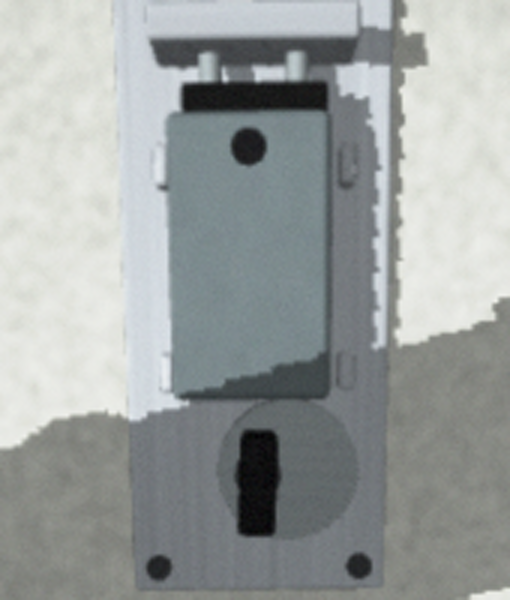

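The last crop shows the hub pressed between the disc (row 400) and the bumper (row 110), flat between the posts. The knob is turned about 1.56 rad and the gripper is clear of everything.

```bash
python3 -c "
from cell import job
print(job.sign_off())"
```

```text
the job is handed in; nothing more can be done
None
```

The hub is seated flat between the four posts and clamped against the stop, and the job is handed in at about 21 s: the knob took 0.85 N m (about 0.5 above free turning) just before I let go, so I estimate about 12 N left, which I did not measure directly.

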